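# Click the stop rod into its spring-plunger holder

## Robot

A 6-joint arm with a two-finger parallel gripper is mounted at the origin on a cart in front of the work surface, level with it; the furniture and walls round the work are solid. World frame = base frame: x ahead of the robot, y to its left, z up, the work surface at z = 0. Lengths are in m, angles in rad, forces in N, time in s.
With the tool pointing down it reaches from about 0.35 to 0.85 m from the base axis. Payload 8.1 kg.
Tool frame: the origin (TCP) lies on the centre line of the jaws, within the pads' length; the fingertips stand robot.tip_reach ahead of it and the grasp point (between the pads) lies 5 mm behind it (robot.tip_reach is the distance from the TCP to the fingertips, in m); z points along the fingers, y is the direction in which the jaws open and shut (so a half turn about z gives the same grasp; the last joint's range is limited). The gripper opens to 93 mm and grips with 3 to 60 N. Pads are 15 mm wide; open, the fingers measure 128 mm over their backs; the gripper's body (75 mm by 188 mm) begins 65 mm behind the grasp point.
Start: joints at [1.079, 0.13, 1.488, -0, 1.523, -0.085], TCP at [0.237, 0.551, 0.233] pointing down, gripper open.
Joint ranges: [-2.96, 2.96], [-0.89, 2.26], [0.02, 2.5], [-1.34, 4.48], [0, 2.73], [-2.66, 2.66]. Speed limits (rad/s): [2.39, 2.39, 2.79, 3.14, 3.14, 3.14].

## Interface

Orientations are given as a rotation vector (axis times angle).
In Python, from plant import sensors, read_camera, robot gives the robot as it stands.
- The arm moves only by the tool play_rows, never from a script. Its argument "series" is a list that holds one entry, the list of rows, each a list of 5 numbers: the closure, from -1 (fully open) to 1 (shut), then the shift along the world's x, y, z in m, then the turn about the world's z in rad. A call has 1 to 8 rows; each row is the pose to reach, as a shift and turn from the pose commanded when the call began; what a row does not reach only later rows make up. A row lasts 1/10 s, in which the tool goes at most 50 mm and 8.59 degrees, less where a joint would pass 70% of its speed; a pose out of reach is approached as far as the arm can. A call with a gripper value outside its range is refused whole. The fingers move at their own pace and stop on an object; "force" is the grip in N (left out, the last holds). Time passes only in rows, so rows that repeat a pose let the fingers close. It gives the time, the measured TCP pose, the force and the opening at its end, in the units of the state.
- sensors.read_state(): the state, without advancing time (a new reading comes with each control period).
- read_camera(name): name is "scene" or "top"; returns a dict with "color" (420x560x3 uint8, red, green, blue), "range_z" (420x560 float32, m along the optical axis (not along the pixel's ray), 0 where there is no reading), "intrinsics" (3x3 intrinsics, pixels), "rvec" (rotation vector, rad) and "tvec" (3), from world to camera coordinates, as OpenCV has them. Camera axes: x right, y down, z forward; pixel columns grow to the right and rows downward; lengths in m; the calibration is good to about 2 mm. A picture is of the moment at which its call begins.
- robot.close_job(): hands the job in, once; it reports no verdict.
The state is a dict: "t": time; "q": joint angles; "dq": joint speeds; "joint_torque": joint torques, N m; "tool_pos": TCP position; "orientation": TCP orientation; "force": force on the tool from outside, world axes, zero at the start; "wrist_torque": the same for the moment, N m; "opening": finger opening in m.
Only numpy, scipy, OpenCV 4.12 (cv2) and the standard library are available. Lean on these libraries where they do the work, as an engineer would, in place of code of your own. Each camera call takes 0.05 s, during which the arm holds its last target.

## Task

Take the steel stop rod from its wooden rest and slide it, pointed end first, through the round mouth of the grey holder until the side spring plunger has ridden over the rod and snapped into the groove round it, then let go so that the holder alone keeps it there. The plunger has been clamped at a new place along its rail, so feel for the click; do not knock over or push away the dropper bottle or the roll of tape.

Things in the scene. Friction and masses are not known exactly. Their poses are not given: they have to be found in the camera images.
- rod_mid (a point): Centre of the loose stop rod, a round steel bar of 20 mm diameter and 210 mm length, 0.2 to 0.4 kg, on its axis. x axis: along the rod towards the pointed end. At the other end is a rubber-faced head, 36 mm diameter, 12 mm long. The rod lies level with its axis 60 mm above the table, its pointed end roughly to the left (+y).
- rod_grip (a point): Place to grip the bar: on its axis, 45 mm from rod_mid towards the head (150 mm from the pointed end); axes as rod_mid. The bar is free of the saddles for 25 mm to either side of it; the balance point lies about 20 mm from it towards the pointed end.
- rod_tip (a point): End point of the rod's pointed end, 105 mm from rod_mid, on the axis; axes as rod_mid. The last 17 mm taper to a rounded point, at 30 degrees to the axis.
- rod_groove (a point): Centre, on the axis, of the V-groove that runs all round the rod, 40 mm from the pointed end; axes as rod_mid. 4 mm deep, 19 mm wide over its rounded shoulders, flanks 30 degrees to the axis.
- rod_rest: Wooden rest, fixed; origin on the table under the middle of the rod, x axis along the rod to its pointed end. Foot 180 x 50 mm, 8 mm high; two saddles (8 mm long, 34 mm wide, tops 61 mm above the table, 1 mm above the rod's axis) at x = +39 and -85 mm. The rod lifts straight out.
- holder_mouth (a point): Centre of the round mouth in the front face of the grey holder (fixed), on the bore axis 70 mm above the table. x axis: level, into the holder along the bore (the rod slides this way, roughly to +y of the world); y: level, to the plunger's side; z up. Front plate 56 mm wide, 20 mm thick, top 100 mm above the table; hole 21.6 mm, chamfered 4 mm. The foot, 10 mm high, reaches 20 mm out in front.
- holder_back (a point): Open back end of the bore, on its axis, 110 mm behind the mouth; axes as holder_mouth. Behind the front plate the rod runs in a square channel with 1.3 mm play, slotted for the plunger. There is no stop: a rod pushed past the click goes on through, and may be drawn back. Snapped in, the pointed end stands 75 to 100 mm behind the mouth.
- plunger (a joint): How far the spring plunger (brass, red pull knob reaching 76 mm to the side; 8 mm ball nose across the bore, 35 to 60 mm behind the mouth, just where is not measured) is pressed back, m: 0 free, about 0.004 on the full bar, about 0.001 in the groove. Push: 5-20 N while the taper lifts it, then 0-8 N of drag; in the groove the drag vanishes or turns to a pull; 5-20 N to climb out again.
- dropper_bottle_mid (a point): Half-way up the loose white dropper bottle with a black collar, 40 mm diameter, 111 mm tall, standing at the back: a bystander.
- masking_tape_mid (a point): Centre of the loose roll of masking tape lying flat at the back, 104 mm diameter, 25 mm high: a bystander.

How it is judged:
On the way:
1. The rod, inside the holder, has pressed the plunger back 3 mm or more (value of joint plunger above 0.003 m and x of rod_tip in the frame of holder_mouth above 0.035 m and angle between the x axis of rod_mid and the x axis of holder_mouth, either way round below 0.12 rad), for 0.1 s.
At the end, for the whole second after the job is handed in: The rod lies along the bore (within 0.1 rad) with its pointed end 70 to 105 mm behind the mouth and the plunger sunk in the groove (pressed back less than 2.7 mm, against about 4 mm beside the groove) and still (value of joint plunger below 0.0027 m and x of rod_tip in the frame of holder_mouth between 0.07 and 0.105 m and angle between the x axis of rod_mid and the x axis of holder_mouth, either way round below 0.1 rad and velocity of joint plunger below 0.01 m/s); the robot touches nothing.
It fails at once if the dropper bottle is pushed away or knocked over (distance of dropper_bottle_mid from where it was at the start of the episode above 0.02 m or angle between dropper_bottle_mid's own z axis and vertical above 0.4 rad).
It fails at once if the roll of tape is pushed away (distance of masking_tape_mid from where it was at the start of the episode above 0.02 m).
It also fails if it takes over 64 s, if anything falls off the work surface, if the arm or the gripper's body presses on something with over 40 N, if the wrist force passes 120 N, or if a joint passes its speed limit or range.

## Working session

There is one attempt and no reset: what is moved stays moved. The work goes in short steps, Python scripts to look and compute and a tool call to move; the robot and the scene stay as the last step left them, time stands still between calls to the robot, and variables do not carry over. Pictures are saved under pics/ and viewed, and the job is handed in when it is done.

Besides the shell and the picture viewer there is one more tool, called after "Call:" as a command line: name --argument value ..., lists and objects as JSON in quotes. play_rows: Moves the arm, as the interface text tells. Its arguments: {"type":"object","properties":{"series":{"type":"array","items":{"type":"array","items":{"type":"array","items":{"type":"number"}}}},"force":{"type":"number"}},"required":["series"]}

```bash
ls; mkdir -p pics
cat > h.py <<'E'
import numpy as np, cv2
from plant import sensors, read_camera, robot
def cam(n):
    c=read_camera(n); c['R']=cv2.Rodrigues(np.array(c['rvec'],float))[0]; c['t']=np.array(c['tvec'],float).ravel(); c['K']=np.array(c['intrinsics'],float); return c
def pts(c):
    z=c['range_z']; v,u=np.indices(z.shape); K=c['K']
    p=np.stack([(u-K[0,2])/K[0,0]*z,(v-K[1,2])/K[1,1]*z,z],-1)
    return (p-c['t'])@c['R']
def plane(c,u,v,h):
    d=c['R'].T@np.linalg.inv(c['K'])@np.array([u,v,1.]); o=-c['R'].T@c['t']
    return o+d*(h-o[2])/d[2]
def save(c,n): cv2.imwrite('pics/'+n,c['color'][...,::-1])
E
python3 - <<'E'
from h import *
np.set_printoptions(precision=4,suppress=True)
s=sensors.read_state(); print(s, robot.tip_reach)
for n in('scene','top'):
    c=cam(n); save(c,n+'0.png'); np.savez(n+'0.npz',**c); print(n,c['K'],-c['R'].T@c['t'],c['R'])
E
```

```text
pics
{'t': 0.0, 'q': array([ 1.0785,  0.1311,  1.4893,  0.    ,  1.523 , -0.0854]), 'dq': array([-0.0009,  0.0009,  0.0008, -0.0004,  0.0008, -0.0002]), 'joint_torque': array([  0.0013, -55.9826, -49.1778,   0.0767,   0.035 ,  -0.0002]), 'tool_pos': array([0.2372, 0.5506, 0.2316]), 'orientation': array([-0.6345, -3.0763,  0.0027]), 'force': array([-0.3832, -0.5875, -0.3409]), 'wrist_torque': array([-0.026 ,  0.0102,  0.0239]), 'opening': 0.09315250634613782} 0.014
scene [[382.6203   0.     277.4462]
 [  0.     382.6203 206.0428]
 [  0.       0.       1.    ]] [0.1925 0.3985 0.8525] [[-0.7206 -0.6933  0.0113]
 [-0.5375  0.5483 -0.6407]
 [ 0.438  -0.4678 -0.7677]]
top [[379.1104   0.     280.0793]
 [  0.     379.1104 210.6374]
 [  0.       0.       1.    ]] [ 0.4496 -0.0839  1.1872] [[ 0.0244 -0.9996  0.013 ]
 [-0.9859 -0.0262 -0.1651]
 [ 0.1654 -0.0088 -0.9862]]
```

View pics/scene0.png

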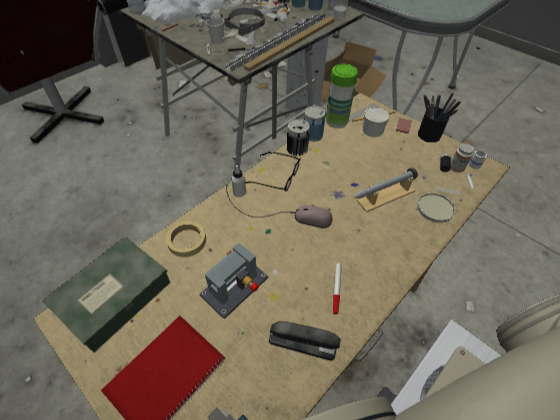

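View pics/top0.png

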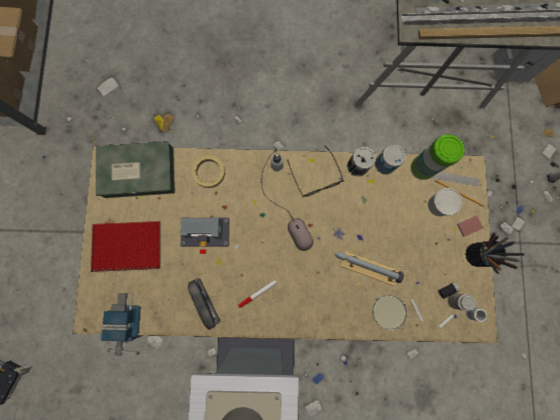

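The scene view shows the holder near (235,278), with its red knob at (254,287). The rod lies on its rest near (385,188), the bottle is at (239,182) and the tape at (186,238). In the top view the holder is at (205,232) and the rod runs from (338,257) to (400,277). I'll zoom in next.

Run:
```python
import cv2,numpy as np
a=cv2.imread('pics/scene0.png');b=cv2.imread('pics/top0.png')
r=lambda i,y,x,h,w:cv2.resize(i[y:y+h,x:x+w],None,fx=5,fy=5,interpolation=cv2.INTER_CUBIC)
cv2.imwrite('pics/z1.png',np.vstack([r(a,240,190,60,80),r(a,160,345,60,80)]))
cv2.imwrite('pics/z2.png',np.vstack([r(b,205,170,60,80),r(b,240,328,60,80)]))
cv2.imwrite('pics/z.png',np.hstack([cv2.imread('pics/z1.png'),cv2.imread('pics/z2.png')]))
```

```text
(no output)
```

View pics/z.png

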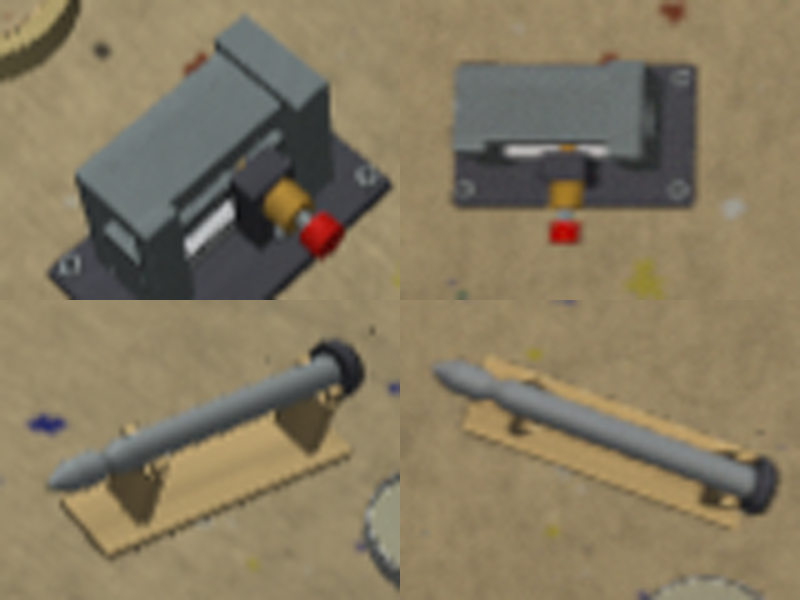

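Run:
```python
from h import *
np.set_printoptions(precision=4,suppress=True)
for n,rb,hb in(('scene',(160,225,345,425),(240,320,190,270)),('top',(240,300,328,408),(205,260,170,235))):
    c=dict(np.load(n+'0.npz')); P=pts(c)
    def reg(b): 
        m=np.zeros(P.shape[:2],bool); m[b[0]:b[1],b[2]:b[3]]=1; return m&(c['range_z']>0)
    m=reg(rb)&(P[...,2]>.055)&(P[...,2]<.09); q=P[m]; ctr=q.mean(0); d=np.linalg.svd(q-ctr)[2][0]; d*=np.sign(d[1])
    print(n,'rod',len(q),ctr,d,'yaw',np.arctan2(d[1],d[0]))
    s=(q-ctr)@d; print(' extent',s.min(),s.max(), 'zmax', np.percentile(q[:,2],[50,90,99]))
    m=reg(hb)&(P[...,2]>.02)
    q=P[m]; print(' holder z hist',np.histogram(q[:,2],bins=np.arange(.02,.13,.01)))
    for lo,hi in((.093,.107),(.08,.093)):
        t=q[(q[:,2]>lo)&(q[:,2]<hi)]
        if len(t)<4: continue
        r=cv2.minAreaRect((t[:,:2]*1000).astype(np.float32)); print(lo,len(t),t[:,2].mean(),r,cv2.boxPoints(r))
    q=P[reg(hb)&(abs(P[...,2]-.01)<.005)]; r=cv2.minAreaRect((q[:,:2]*1000).astype(np.float32)); print('foot',len(q),r,cv2.boxPoints(r))
```

```text
scene rod 496 [ 0.4759 -0.3596  0.0659] [ 0.3275  0.9447 -0.0157] yaw 1.2371361184589924
 extent -0.09991321294531351 0.11115892232486001 zmax [0.0664 0.0706 0.0772]
 holder z hist (array([126,  81, 132, 105, 134, 197, 189, 873,  58,   0]), array([0.02, 0.03, 0.04, 0.05, 0.06, 0.07, 0.08, 0.09, 0.1 , 0.11, 0.12]))
0.093 796 0.09578998374948244 ((579.3817138671875, 139.91128540039062), (57.849327087402344, 110.61760711669922), 2.6238887310028076) [[547.9554 193.838 ]
 [553.0193  83.3363]
 [610.808   85.9846]
 [605.7441 196.4863]]
0.08 324 0.08755460661845009 ((560.3045043945312, 140.18788146972656), (92.86518859863281, 108.93562316894531), 2.3785078525543213) [[511.6515 192.6818]
 [516.1724  83.84  ]
 [608.9575  87.694 ]
 [604.4366 196.5358]]
foot 893 ((627.5784301757812, 156.3946533203125), (197.54139709472656, 179.1978759765625), 1.6863466501235962) [[526.2138 243.0482]
 [531.4872  63.9279]
 [728.9431  69.7411]
 [723.6696 248.8614]]
top rod 520 [ 0.4782 -0.3667  0.0675] [ 0.3233  0.9462 -0.0093] yaw 1.241533214369328
 extent -0.09373178281494071 0.11354812033817568 zmax [0.0677 0.0722 0.0781]
 holder z hist (array([ 15,  17,  48,  16,  34,  75,  97, 572,  59,   0]), array([0.02, 0.03, 0.04, 0.05, 0.06, 0.07, 0.08, 0.09, 0.1 , 0.11, 0.12]))
0.093 512 0.0964784818560749 ((579.2044067382812, 138.16650390625), (55.641300201416016, 108.57633972167969), 2.1250972747802734) [[549.3898 191.3857]
 [553.416   82.884 ]
 [609.019   84.9473]
 [604.9929 193.449 ]]
0.08 216 0.08848810222574344 ((556.4912109375, 137.26622009277344), (98.2207260131836, 110.00540161132812), 1.6847190856933594) [[505.785  190.8013]
 [509.0191  80.8435]
 [607.1974  83.7311]
 [603.9633 193.689 ]]
foot 455 ((568.5986328125, 147.33889770507812), (156.3263702392578, 182.51588439941406), 5.551601409912109) [[481.9736 230.6071]
 [499.6306  48.9473]
 [655.2237  64.0707]
 [637.5667 245.7305]]
```

Run:
```python
from h import *
np.set_printoptions(precision=4,suppress=True)
pl=[];C={}
for n,rb in(('scene',(160,225,345,425)),('top',(240,300,328,408))):
    c=dict(np.load(n+'0.npz'));C[n]=c
    P=pts(c); hsv=cv2.cvtColor(c['color'],cv2.COLOR_RGB2HSV)
    m=np.zeros(P.shape[:2],np.uint8); a=hsv[rb[0]:rb[1],rb[2]:rb[3]]
    m[rb[0]:rb[1],rb[2]:rb[3]]=((a[...,1]<70)&(a[...,2]>50))
    k,l,st,_=cv2.connectedComponentsWithStats(m); b=1+st[1:,4].argmax(); m=(l==b)
    v,u=np.nonzero(m); x=np.c_[u,v].astype(float); ct=x.mean(0)
    d=np.linalg.svd(x-ct)[2][0]; d*=np.sign(-d[0]); s=(x-ct)@d
    # refine: midline per bin in the middle
    nrm=np.array([-d[1],d[0]]); w=(x-ct)@nrm; S=[];W=[]
    for k in np.arange(s.min()+3,s.max()-20,1.):
        q=w[(s>=k)&(s<k+1.5)]; S.append(k+.5);W.append((q.min()+q.max())/2)
    S=np.array(S);W=np.array(W);f=np.polyfit(S,W,1);print(n,len(u),'resid',np.std(W-np.polyval(f,S)),'width',np.median([np.ptp(w[abs(s-k)<1]) for k in S])+1)
    tip=ct+d*(s.max()+.5)+nrm*np.polyval(f,s.max()); A=ct+d*S[0]+nrm*np.polyval(f,S[0])
    print(' tip px',tip,'rear',ct+d*(s.min())+nrm*np.polyval(f,s.min()))
    R,K,t=c['R'],c['K'],c['t'];o=-R.T@t
    ray=lambda p:R.T@np.linalg.inv(K)@np.array([*p,1.])
    N=np.cross(ray(tip),ray(A));N/=np.linalg.norm(N);pl.append((N,o,ray(tip)/np.linalg.norm(ray(tip))))
    T=plane(c,*tip,.06);B=plane(c,*A,.06);print(' at .06: tip',T,'yaw',np.arctan2(*(T-B)[1::-1]), B)
    vv=c['color'].copy(); vv[m]=[255,0,0]; cv2.imwrite('pics/m_%s.png'%n,cv2.resize(vv[rb[0]:rb[1],rb[2]:rb[3],::-1],None,fx=5,fy=5))
D=np.cross(pl[0][0],pl[1][0]);D/=np.linalg.norm(D);D*=np.sign(D[1])
A=np.array([pl[0][0],pl[1][0],D]);p=np.linalg.solve(A,[pl[0][0]@pl[0][1],pl[1][0]@pl[1][1],D@np.array([.476,-.36,.06])])
print('axis',p,D,'yaw',np.arctan2(D[1],D[0]))
for N,o,r in pl:
    M=np.c_[D,-r]; k=np.linalg.lstsq(M,o-p,rcond=None)[0]; print('tip',p+D*k[0])
# bystanders
P=pts(C['top'])
for nm,b in(('bottle',(145,175,265,290)),('tape',(150,192,190,228)),('mouse',(210,255,285,318)),('glasses',(145,200,285,345))):
    q=P[b[0]:b[1],b[2]:b[3]].reshape(-1,3); q=q[q[:,2]>.012]; print(nm,q.min(0),q.max(0))
```

```text
scene 479 resid 0.5760794495094999 width 8.08240908314547
 tip px [353.5361 197.1867] rear [415.7835 170.4862]
 at .06: tip [ 0.5167 -0.2543  0.06  ] yaw 1.2607214729953056 [ 0.4521 -0.4558  0.06  ]
top 471 resid 0.40716950452086714 width 6.985395542147604
 tip px [333.1621 252.8554] rear [402.1124 277.6867]
 at .06: tip [ 0.5159 -0.2544  0.06  ] yaw 1.2496118881832183 [ 0.4515 -0.448   0.06  ]
axis [ 0.48   -0.3613  0.0636] [ 0.3177  0.948  -0.0207] yaw 1.2474706655183487
tip [ 0.5162 -0.2533  0.0613]
tip [ 0.5158 -0.2542  0.0613]
bottle [ 0.4496 -0.1191  0.0125] [ 0.8129 -0.0618  1.1872]
tape [ 0.4496 -0.0839  0.012 ] [0.819  0.1876 1.1872]
mouse [ 0.4496 -0.1988  0.0121] [ 0.6274 -0.0839  1.1872]
glasses [ 0.4496 -0.2894  0.0126] [ 0.8581 -0.0839  1.1872]
```

Run:
```python
import cv2,numpy as np
cv2.imwrite('pics/m.png',np.hstack([cv2.imread('pics/m_scene.png')[:300],cv2.imread('pics/m_top.png')[:300]]))
a=cv2.imread('pics/scene0.png');b=cv2.imread('pics/top0.png')
cv2.imwrite('pics/hz1.png',cv2.resize(a[240:310,195:275],None,fx=8,fy=8,interpolation=cv2.INTER_CUBIC))
cv2.imwrite('pics/hz2.png',cv2.resize(b[210:265,175:235],None,fx=10,fy=10,interpolation=cv2.INTER_CUBIC))
```

```text
(no output)
```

View pics/m.png

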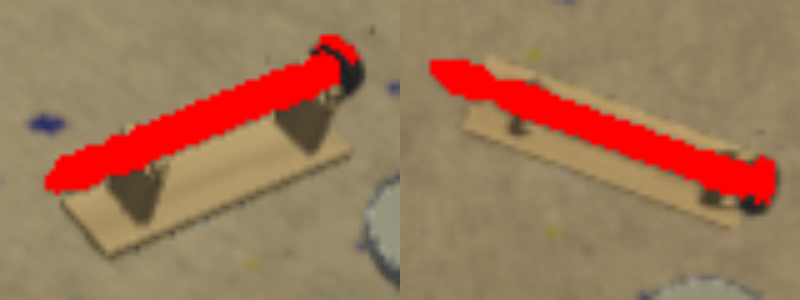

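View pics/hz1.png

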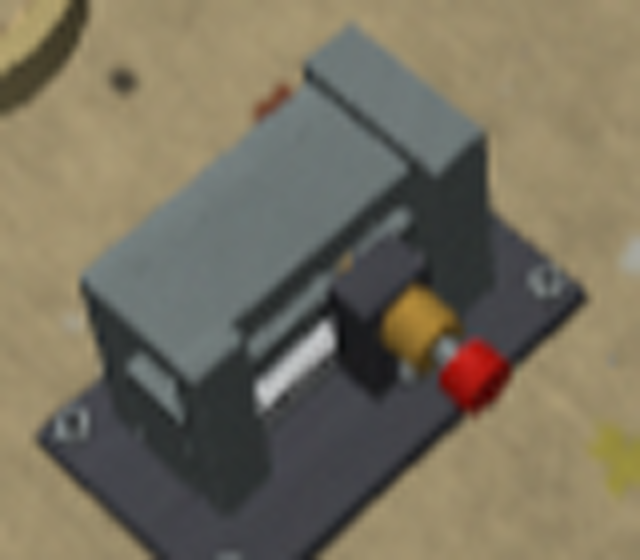

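View pics/hz2.png

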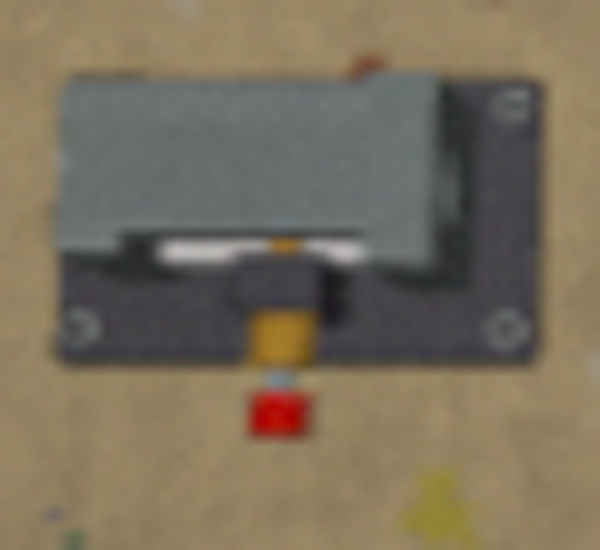

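Run:
```python
from h import *
np.set_printoptions(precision=4,suppress=True)
C={n:dict(np.load(n+'0.npz')) for n in('scene','top')}
s=lambda x,y:(x/8-.44+195,y/8-.44+240)
t=lambda x,y:(x/10-.45+175,y/10-.45+210)
def tri(a,b):
    Ps=[c['K']@np.c_[c['R'],c['t']] for c in(C['scene'],C['top'])]
    X=cv2.triangulatePoints(Ps[0],Ps[1],np.array(a).reshape(2,1),np.array(b).reshape(2,1)).ravel(); return X[:3]/X[3]
for nm,a,b in(('frontfar',s(352,25),t(441,75)),('frontnear',s(487,133),t(436,264)),('backfar',s(80,282),t(65,76)),('backnear',s(190,382),t(57,248)),('knob',s(475,375),t(280,415)),('platebacknear',s(437,175),None),('platebackfar',s(307,70),None)):
    print(nm,tri(a,b) if b else '',plane(C['scene'],*a,.1),plane(C['top'],*b,.1) if b else '')
# knob z .07
print(plane(C['scene'],*s(475,375),.07),plane(C['top'],*t(280,415),.07))
# foot corners from top z=.01
for p in((65,363),(540,363),(545,80)): print('foot',plane(C['top'],*t(*p),.01))
P=pts(C['top'])
for nm,b in(('bottle',(145,175,265,290)),('tape',(150,192,190,228)),('mouse',(210,255,285,318))):
    q=P[b[0]:b[1],b[2]:b[3]].reshape(-1,3); q=q[(q[:,2]>.012)&(q[:,2]<.3)]; print(nm,q.min(0),q.max(0))
```

```text
frontfar [0.6095 0.0846 0.0977] [0.6091 0.086  0.1   ] [0.6084 0.0836 0.1   ]
frontnear [0.5542 0.0829 0.0976] [0.5535 0.0841 0.1   ] [0.5536 0.0823 0.1   ]
backfar [0.6061 0.1943 0.089 ] [0.5994 0.1968 0.1   ] [0.6052 0.192  0.1   ]
backnear [0.5567 0.1932 0.0929] [0.5541 0.1956 0.1   ] [0.5554 0.1909 0.1   ]
knob [0.5113 0.1302 0.0716] [0.5002 0.1402 0.1   ] [0.5093 0.1244 0.1   ]
platebacknear  [0.5536 0.1039 0.1   ] 
platebackfar  [0.6068 0.1059 0.1   ] 
[0.5125 0.1299 0.07  ] [0.511  0.1301 0.07  ]
foot [0.5286 0.2088 0.01  ]
foot [0.5323 0.0623 0.01  ]
foot [0.6208 0.0649 0.01  ]
bottle [ 0.7765 -0.1191  0.0125] [ 0.8129 -0.0618  0.1113]
tape [0.7168 0.0855 0.012 ] [0.819  0.1876 0.0305]
mouse [ 0.5276 -0.1988  0.0121] [ 0.6274 -0.1201  0.0399]
```

Call:
play_rows --series '[[[-0.3,0.03,-0.04,0.05,-0.14],[-0.3,0.06,-0.08,0.05,-0.28],[-0.3,0.09,-0.12,0.05,-0.42],[-0.3,0.12,-0.16,0.05,-0.56],[-0.3,0.14,-0.205,0.05,-0.7],[-0.3,0.16,-0.25,0.05,-0.84],[-0.3,0.175,-0.295,0.05,-0.98],[-0.3,0.19,-0.34,0.05,-1.12]]]' --force 30

```text
t: 0.9
tool_pos: [0.4247, 0.2175, 0.2822]
orientation: [-2.178, -2.263, 0.001]
force: [1.7, 0.3, -0.9]
opening: 0.0604
```

Call:
play_rows --series '[[[-0.3,0.01,-0.045,0,-0.1],[-0.3,0.02,-0.09,0,-0.2],[-0.3,0.03,-0.135,0,-0.3],[-0.3,0.03,-0.185,0,-0.367],[-0.3,0.03,-0.235,0,-0.367],[-0.3,0.03,-0.285,0,-0.367],[-0.3,0.03,-0.335,0,-0.367],[-0.3,0.03,-0.385,0,-0.367]]]'

```text
t: 1.7
tool_pos: [0.4539, -0.1675, 0.2824]
orientation: [-2.55, -1.835, -0.0]
force: [1.2, 0.2, -0.2]
opening: 0.0604
```

```bash
cat > st.py <<'E'
from h import *
np.set_printoptions(precision=4,suppress=True)
s=sensors.read_state(); R=cv2.Rodrigues(s['orientation'])[0]
y=R[:2,1]; a=np.degrees(np.arctan2(y[1],y[0]))
print('t',round(s['t'],2),'p',s['tool_pos'],'jawyaw',a,'z',R[:,2],'F',s['force'],'M',s['wrist_torque'],'op',s['opening'],'q',s['q'])
E
python3 st.py
```

```text
t 1.7 p [ 0.4539 -0.1675  0.2824] jawyaw -18.51677246389555 z [-0.0001  0.0002 -1.    ] F [ 1.2447  0.2437 -0.2479] M [-0.0447  0.0746  0.0084] op 0.060447575788238 q [-0.4596 -0.2037  1.7242  0.0001  1.6212 -0.1364]
```

Call:
play_rows --series '[[[-0.3,0.003,-0.05,0,0],[-0.3,0.006,-0.1,0,0],[-0.3,0.009,-0.15,0,0],[-0.3,0.011,-0.2,0,0],[-0.3,0.011,-0.222,-0.04,0],[-0.3,0.011,-0.222,-0.08,0],[-0.3,0.011,-0.222,-0.13,0],[-0.3,0.011,-0.222,-0.13,0]]]'

```text
t: 2.5
tool_pos: [0.4612, -0.3837, 0.1435]
orientation: [-2.538, -1.826, 0.004]
force: [-1.1, 1.4, -0.9]
opening: 0.0604
```

```bash
python3 st.py
python3 - <<'E'
from h import *
a=cam('scene');b=cam('top')
r=lambda i,y,x:cv2.resize(i[y:y+100,x:x+130,::-1],None,fx=3,fy=3,interpolation=cv2.INTER_CUBIC)
cv2.imwrite('pics/a1.png',np.hstack([r(a['color'],120,330),r(b['color'],220,310)]))
E
```

```text
t 2.5 p [ 0.4612 -0.3837  0.1435] jawyaw -18.53820271030585 z [-0.0108  0.0106 -0.9999] F [-1.0838  1.385  -0.9283] M [-0.0046  0.1016  0.0552] op 0.060412704595624374 q [-0.7794  0.2016  1.5738 -0.      1.3812 -0.4558]
```

View pics/a1.png

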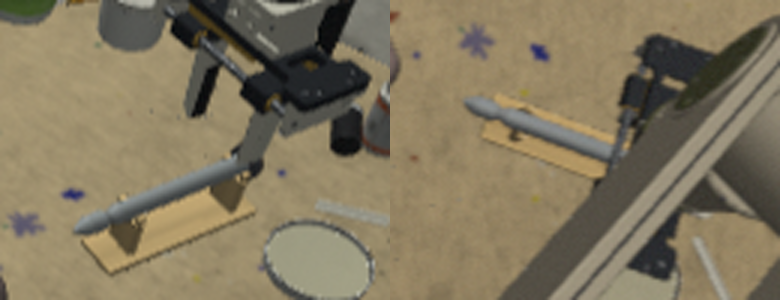

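The jaws are above the rod and the arm is still settling. The rod tip is at scene pixel (355,197), so the rod hasn't moved.

Call:
play_rows --series '[[[-0.3,0,0,0,0],[-0.3,0,0,0,0],[-0.3,0,0,0,0]]]'

```text
t: 2.9
tool_pos: [0.4667, -0.3884, 0.1555]
orientation: [2.546, 1.833, 0.001]
force: [0.2, -0.0, -0.4]
opening: 0.0601
```

```bash
python3 st.py
```

```text
t 2.9 p [ 0.4667 -0.3884  0.1555] jawyaw -18.48852231148959 z [ 0.0031 -0.0031 -1.    ] F [ 0.1603 -0.0277 -0.4413] M [-0.1062  0.0464 -0.0157] op 0.060070476644784904 q [-0.7785  0.1924  1.5617 -0.      1.3832 -0.4558]
```

Call:
play_rows --series '[[[-0.3,0.002,-0.008,0,0],[-0.3,0.002,-0.008,-0.03,0],[-0.3,0.002,-0.008,-0.06,0],[-0.3,0.002,-0.008,-0.06,0],[-0.3,0.002,-0.008,-0.06,0]]]'

```text
t: 3.4
tool_pos: [0.4673, -0.3955, 0.0928]
orientation: [-2.549, -1.835, 0.0]
force: [1.0, -0.2, 0.6]
opening: 0.061
```

```bash
python3 st.py
```

```text
t 3.4 p [ 0.4673 -0.3955  0.0928] jawyaw -18.510535338711655 z [-0.0009  0.0008 -1.    ] F [ 0.9536 -0.1663  0.6026] M [-0.0362  0.0525  0.0356] op 0.060997977026152436 q [-0.7861  0.2688  1.5928 -0.0001  1.2812 -0.463 ]
```

Call:
play_rows --series '[[[-0.3,0.001,0,-0.02,0],[-0.3,0.001,0,-0.037,0],[-0.3,0.001,0,-0.037,0],[-0.3,0.001,0,-0.037,0]]]'

```text
t: 3.8
tool_pos: [0.4685, -0.3955, 0.056]
orientation: [-2.549, -1.835, 0.0]
force: [0.4, -0.7, 0.5]
opening: 0.0606
```

```bash
python3 st.py
```

```text
t 3.8 p [ 0.4685 -0.3955  0.056 ] jawyaw -18.50282447759423 z [-0.0002  0.0002 -1.    ] F [ 0.428  -0.7046  0.5495] M [-0.021   0.1067  0.0234] op 0.06056569534732598 q [-0.7847  0.3126  1.6127 -0.      1.2167 -0.4618]
```

Call:
play_rows --series '[[[0.2,0,0,0,0],[0.4,0,0,0,0],[0.7,0,0,0,0],[0.7,0,0,0,0],[0.7,0,0,0,0],[0.7,0,0,0,0],[0.7,0,0,0,0]]]' --force 40

```text
t: 4.5
tool_pos: [0.4685, -0.3955, 0.0557]
orientation: [2.55, 1.835, -0.0]
force: [-0.2, -0.4, 1.0]
opening: 0.0189
```

```bash
python3 st.py
```

```text
t 4.5 p [ 0.4685 -0.3955  0.0557] jawyaw -18.503553136902955 z [ 0. -0. -1.] F [-0.1567 -0.3527  1.0109] M [-0.0888  0.1612  0.0027] op 0.018884461252631154 q [-0.7847  0.3126  1.6132 -0.      1.2157 -0.4617]
```

Call:
play_rows --series '[[[1,0,0,0.015,0],[1,0,0,0.035,0],[1,0,0,0.06,0],[1,0,0,0.08,0],[1,0,0,0.08,0],[1,0,0,0.08,0]]]'

```text
t: 5.1
tool_pos: [0.4686, -0.3956, 0.1359]
orientation: [2.549, 1.835, 0.0]
force: [0.2, 0.6, -4.9]
opening: 0.019
```

```bash
python3 st.py
python3 - <<'E'
from h import *
a=cam('scene');b=cam('top')
r=lambda i,y,x:cv2.resize(i[y:y+100,x:x+130,::-1],None,fx=3,fy=3,interpolation=cv2.INTER_CUBIC)
cv2.imwrite('pics/a2.png',np.hstack([r(a['color'],120,330),r(b['color'],220,310)]))
E
```

```text
t 5.1 p [ 0.4686 -0.3956  0.1359] jawyaw -18.508170323717263 z [ 0.0005 -0.0005 -1.    ] F [ 0.2492  0.5848 -4.9454] M [-0.1106  0.105   0.031 ] op 0.018964941825285866 q [-0.7847  0.2278  1.5582  0.      1.3549 -0.4617]
```

View pics/a2.png

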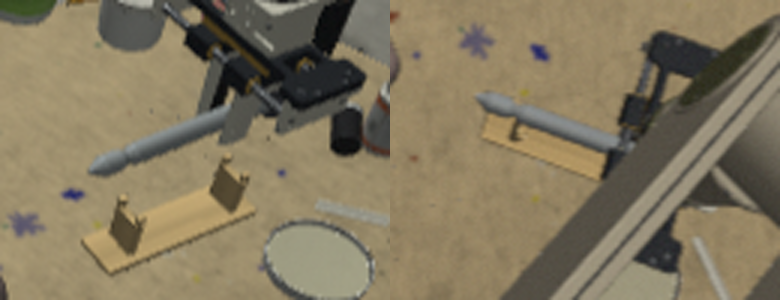

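The rod is lifted clear of the rest and looks level, with its tip near scene pixel (361,176). Next I carry it to the holder.

Call:
play_rows --series '[[[1,0.015,0.035,0,0.05],[1,0.03,0.075,0,0.1],[1,0.05,0.12,0,0.15],[1,0.07,0.165,0,0.2],[1,0.085,0.205,0,0.25],[1,0.1,0.24,0,0.3],[1,0.11,0.265,0,0.33],[1,0.119,0.28,0,0.358]]]'

```text
t: 6.0
tool_pos: [0.587, -0.1129, 0.1338]
orientation: [-2.176, -2.262, 0.002]
force: [0.4, -0.3, -3.5]
opening: 0.0194
```

Call:
play_rows --series '[[[1,0,0,0,0],[1,0,0,-0.03,0],[1,0,0,-0.05,0],[1,0,0,-0.05,0],[1,0,0,-0.05,0],[1,0,0,-0.05,0]]]'

```text
t: 6.6
tool_pos: [0.5883, -0.1165, 0.0871]
orientation: [2.182, 2.258, 0.001]
force: [1.2, 0.3, -2.7]
opening: 0.0191
```

```bash
python3 st.py
cat > look.py <<'E'
from h import *
import sys
a=cam('scene');b=cam('top'); np.savez('sceneL.npz',**a); np.savez('topL.npz',**b)
r=lambda i,y,x:cv2.resize(i[y:y+95,x:x+130,::-1],None,fx=6,fy=6,interpolation=cv2.INTER_CUBIC)
cv2.imwrite('pics/%s_s.png'%sys.argv[1],r(a['color'],205,190));cv2.imwrite('pics/%s_t.png'%sys.argv[1],r(b['color'],190,170))
E
python3 look.py b1
```

```text
t 6.6 p [ 0.5883 -0.1165  0.0871] jawyaw 1.9508438348184924 z [ 0.0018 -0.0007 -1.    ] F [ 1.2027  0.2989 -2.7106] M [-0.1107  0.0081  0.0461] op 0.019050795142889532 q [-0.2808  0.2406  1.6374 -0.0002  1.2617 -0.3148]
```

View pics/b1_s.png

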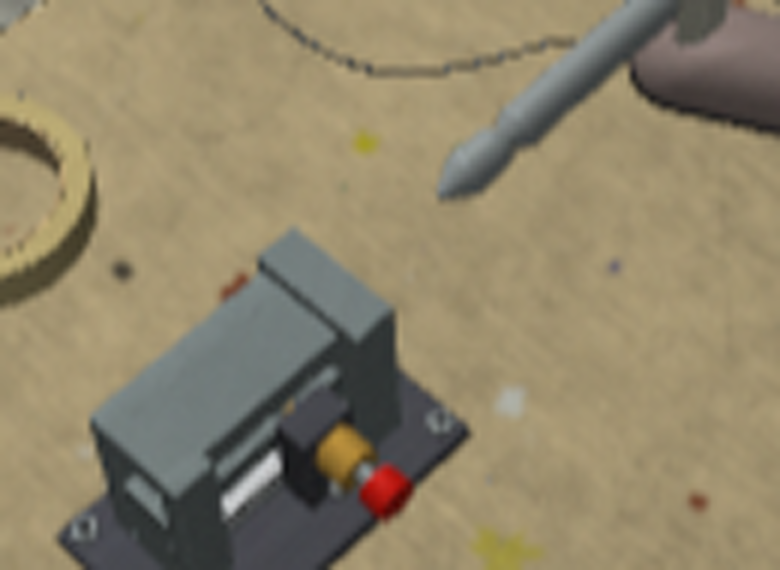

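View pics/b1_t.png

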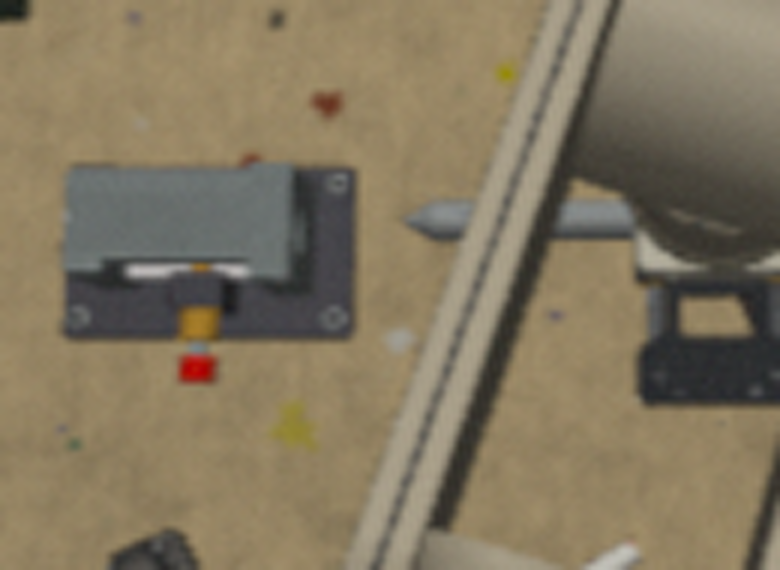

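```bash
cat > rod.py <<'E'
from h import *
import sys
np.set_printoptions(precision=4,suppress=True)
# boxes: scene, top list
def meas(bs,bt):
    pl=[]
    for n,bb in(('scene',bs),('top',bt)):
        c=dict(np.load(n+'L.npz')); hsv=cv2.cvtColor(c['color'],cv2.COLOR_RGB2HSV)
        m=np.zeros(hsv.shape[:2],np.uint8)
        for b in bb: 
            a=hsv[b[0]:b[1],b[2]:b[3]]; m[b[0]:b[1],b[2]:b[3]]=(a[...,1]<50)&(a[...,2]>50)
        # per column min/max => use oriented
        v,u=np.nonzero(m); x=np.c_[u,v].astype(float); ct=x.mean(0); d=np.linalg.svd(x-ct)[2][0]; d*=np.sign(-d[0])
        for it in range(2):
            nrm=np.array([-d[1],d[0]]); s=(x-ct)@d; w=(x-ct)@nrm; S=[];W=[]
            for k in np.arange(s.min()+2,s.max()-2,1.):
                q=w[(s>=k)&(s<k+1.5)]
                if len(q)>3: S.append(k+.75);W.append((q.min()+q.max())/2)
            S=np.array(S);W=np.array(W);f=np.polyfit(S,W,1); ct=ct+nrm*f[1]; d=d+nrm*f[0]; d/=np.linalg.norm(d)
        s=(x-ct)@d; tip=ct+d*(s.max()+.5); A=ct+d*s.min(); print(n,len(u),'tip',tip,'rear',A,'res',np.std(W-np.polyval(f,S)))
        R,K=c['R'],c['K'];o=-R.T@c['t']; ray=lambda p:(lambda r:r/np.linalg.norm(r))(R.T@np.linalg.inv(K)@np.array([*p,1.]))
        N=np.cross(ray(tip),ray(A));pl.append((N/np.linalg.norm(N),o,ray(tip)))
        cv2.imwrite('pics/mask_%s.png'%n,m*255)
    D=np.cross(pl[0][0],pl[1][0]);D/=np.linalg.norm(D);D*=np.sign(D[1])
    p=np.linalg.solve(np.array([pl[0][0],pl[1][0],D]),[pl[0][0]@pl[0][1],pl[1][0]@pl[1][1],0.])
    print('D',D,'yaw',np.degrees(np.arctan2(D[1],D[0])),'pitch',np.degrees(np.arcsin(D[2])))
    for N,o,r in pl: k=np.linalg.lstsq(np.c_[D,-r],o-p,rcond=None)[0]; print('tip',p+D*k[0])
    c=dict(np.load('sceneL.npz'))
E
python3 - <<'E'
from rod import *
meas([(200,240,258,298)],[(220,235,234,246),(220,235,264,274)])
E
```

```text
scene 386 tip [262.1333 236.7674] rear [299.5694 204.0891] res 1.6582015514006212
top 116 tip [236.5 226. ] rear [273. 226.] res 1.2104177260357715e-05
D [-0.0247  0.9996 -0.0106] yaw 91.41664165375329 pitch -0.6069038934985326
tip [0.5843 0.0321 0.0943]
tip [0.5844 0.0315 0.0943]
```

Run:
```python
import cv2,numpy as np
m=cv2.imread('pics/mask_scene.png');d=dict(np.load('sceneL.npz'));i=d['color'][...,::-1]
cv2.imwrite('pics/mm.png',cv2.resize(np.hstack([m[195:245,250:305],i[195:245,250:305]]),None,fx=7,fy=7,interpolation=cv2.INTER_NEAREST))
```

```text
(no output)
```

View pics/mm.png

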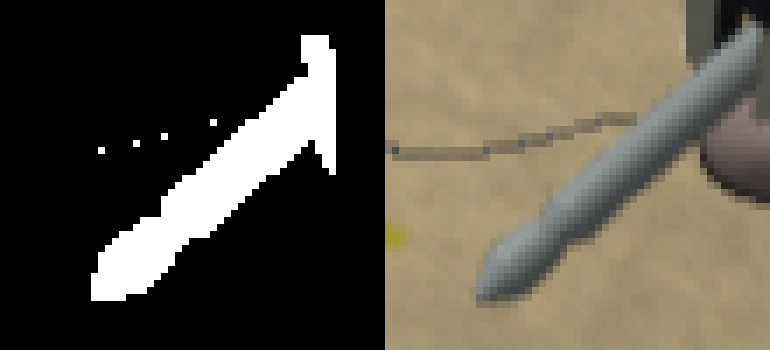

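```bash
sed -i "s/^        # per column.*/        k_,l_,st_,_=cv2.connectedComponentsWithStats(m,connectivity=4); m=np.isin(l_,[i for i in range(1,k_) if st_[i,4]>20]).astype(np.uint8)/" rod.py
python3 - <<'E'
from rod import *
meas([(208,240,258,291)],[(220,235,234,246),(220,235,264,274)])
meas([(208,240,258,287)],[(220,235,234,246),(220,235,264,274)])
E
```

```text
scene 277 tip [262.7232 237.4373] rear [292.1352 210.3155] res 0.32465662567826625
top 114 tip [236.5001 226.0765] rear [273.0024 226.0482] res 0.165120360843849
D [-0.0164  0.9965 -0.0823] yaw 90.94198963000017 pitch -4.722238634112332
tip [0.5849 0.0297 0.0884]
tip [0.5849 0.0322 0.0882]
scene 235 tip [262.7525 237.4681] rear [287.9199 214.0646] res 0.39649380078791985
top 114 tip [236.5001 226.0765] rear [273.0024 226.0482] res 0.165120360843849
D [-0.0148  0.9954 -0.0944] yaw 90.85392976108196 pitch -5.416277168067957
tip [0.585  0.0296 0.0881]
tip [0.5849 0.0322 0.0879]
```

Run:
```python
from h import *
np.set_printoptions(precision=4,suppress=True)
for f,b in(('scene0',(160,225,345,405)),('sceneL',(208,240,258,291)),('topL',(220,235,234,246)),('topL',(220,235,264,274)),('top0',(240,300,328,390))):
    c=dict(np.load(f+'.npz'));P=pts(c);hsv=cv2.cvtColor(c['color'],cv2.COLOR_RGB2HSV)
    q=P[b[0]:b[1],b[2]:b[3]].reshape(-1,3); h=hsv[b[0]:b[1],b[2]:b[3]].reshape(-1,3)
    q=q[(h[:,1]<60)&(q[:,2]>.05)&(q[:,2]<.13)]
    yaw=1.247 if '0' in f else 1.606
    d=np.array([np.cos(yaw),np.sin(yaw)]); ct=np.median(q[:,:2],0); s=(q[:,:2]-ct)@d
    out=[]
    for k in np.arange(s.min(),s.max(),.01):
        z=q[(s>=k)&(s<k+.01)]
        if len(z)>4: out.append((k+.005,np.sort(z[:,2])[-4:].mean(),len(z), z[:,1].mean()))
    out=np.array(out); print(f); print(out.T)
```

```text
scene0
[[-0.0854 -0.0754 -0.0654 -0.0554 -0.0454 -0.0354 -0.0254 -0.0154 -0.0054
   0.0046  0.0146  0.0246  0.0346  0.0446  0.0546  0.0646  0.0746]
 [ 0.0694  0.0706  0.0705  0.07    0.0689  0.0703  0.0698  0.0701  0.0704
   0.0697  0.0706  0.0697  0.0697  0.0666  0.0703  0.0697  0.0696]
 [10.     21.     19.     18.     15.     19.     19.     16.     21.
  16.     24.     21.     25.     16.     18.     19.     22.    ]
 [-0.4136 -0.4055 -0.3951 -0.3859 -0.3767 -0.3675 -0.3576 -0.3487 -0.3401
  -0.3308 -0.3205 -0.3108 -0.3007 -0.2935 -0.2818 -0.2737 -0.2639]]
sceneL
[[-0.0525 -0.0425 -0.0325 -0.0225 -0.0125 -0.0025  0.0075  0.0175  0.0275
   0.0375  0.0475]
 [ 0.0989  0.1013  0.0994  0.1019  0.1     0.1004  0.0991  0.0993  0.1001
   0.1008  0.0955]
 [ 7.     21.     27.     26.     26.     29.     28.     19.     31.
  30.     14.    ]
 [-0.0716 -0.0618 -0.0526 -0.0423 -0.0327 -0.0226 -0.0131 -0.0018  0.0071
   0.0176  0.0255]]
topL
[[-0.0026  0.0074]
 [ 0.102   0.0993]
 [27.     13.    ]
 [ 0.0108  0.0206]]
topL
[[-0.007   0.003   0.013 ]
 [ 0.1032  0.1017  0.1021]
 [28.     21.     20.    ]
 [-0.0699 -0.0598 -0.0513]]
top0
[[-0.0788 -0.0688 -0.0588 -0.0488 -0.0388 -0.0288 -0.0188 -0.0088  0.0012
   0.0112  0.0212  0.0312  0.0412  0.0512  0.0612  0.0712  0.0812]
 [ 0.0719  0.0728  0.0714  0.0706  0.0722  0.0714  0.0726  0.072   0.0716
   0.0709  0.0717  0.0704  0.0713  0.0702  0.071   0.0724  0.0682]
 [18.     21.     23.     20.     24.     20.     21.     21.     23.
  22.     22.     20.     23.     15.     21.     23.     16.    ]
 [-0.4143 -0.4058 -0.3965 -0.387  -0.3776 -0.368  -0.3589 -0.3497 -0.3405
  -0.3305 -0.3209 -0.3123 -0.3022 -0.2925 -0.2831 -0.2737 -0.2654]]
```

Call:
play_rows --series '[[[1,-0.001,0,-0.01,0],[1,-0.001,0,-0.021,0],[1,-0.001,0,-0.021,0],[1,-0.0015,0.015,-0.021,0],[1,-0.0022,0.035,-0.021,0],[1,-0.0022,0.035,-0.021,0],[1,-0.0022,0.035,-0.021,0]]]'

```text
t: 7.4
tool_pos: [0.5854, -0.0796, 0.0649]
orientation: [2.18, 2.261, 0.0]
force: [0.9, 0.3, -4.3]
opening: 0.0194
```

```bash
python3 st.py; python3 look.py b2
```

```text
t 7.4 p [ 0.5854 -0.0796  0.0649] jawyaw 2.0929102608305663 z [ 0.0002 -0.0002 -1.    ] F [ 0.8823  0.3269 -4.3136] M [-0.1368  0.0661 -0.0028] op 0.019389517066744834 q [-0.2218  0.246   1.6751 -0.0001  1.2202 -0.2583]
```

View pics/b2_s.png

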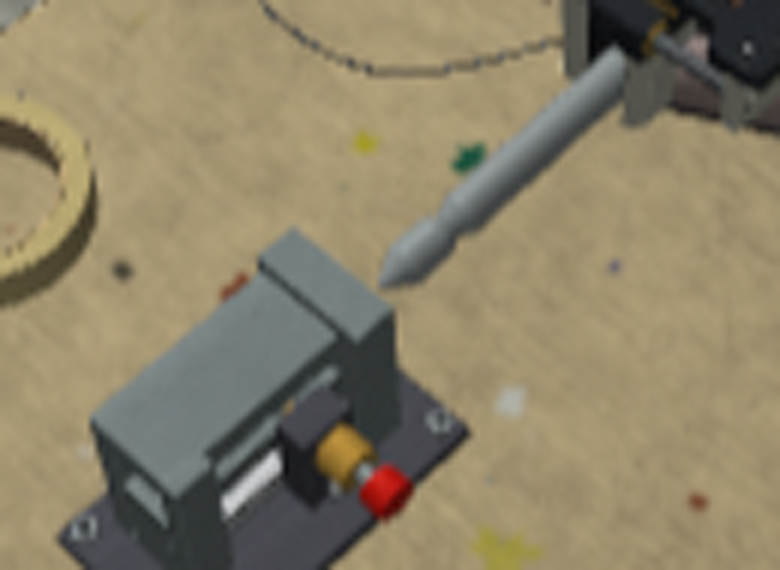

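View pics/b2_t.png

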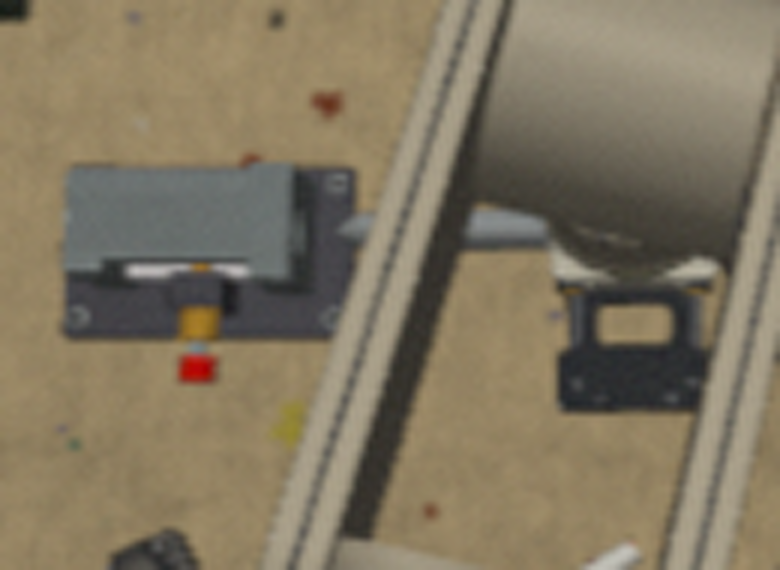

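Run:
```python
from h import *
np.set_printoptions(precision=4,suppress=True)
for f,b in(('sceneL',(205,300,190,270)),('topL',(205,260,170,226))):
    c=dict(np.load(f+'.npz'));P=pts(c); q=P[b[0]:b[1],b[2]:b[3]].reshape(-1,3)
    for lo,hi in((.086,.102),(.106,.12),(.12,.14),(.14,.16),(.16,.19)):
        z=q[(q[:,1]>lo)&(q[:,1]<hi)&(abs(q[:,0]-.58)<.02)&(q[:,2]>.085)&(q[:,2]<.115),2]; print(f,lo,len(z),np.median(z) if len(z) else 0)
    t=P[b[0]:b[1],b[2]:b[3]].reshape(-1,3); z=t[(t[:,2]<.006)][:,2]; print('table',np.median(z))
b=(205,265,250,300);c=dict(np.load('sceneL.npz'));P=pts(c);hsv=cv2.cvtColor(c['color'],cv2.COLOR_RGB2HSV)
q=P[b[0]:b[1],b[2]:b[3]].reshape(-1,3);h=hsv[b[0]:b[1],b[2]:b[3]].reshape(-1,3)
q=q[(h[:,1]<60)&(q[:,2]>.05)&(q[:,2]<.13)&(abs(q[:,0]-.583)<.015)]
for k in np.arange(-.06,.08,.01):
    z=q[(q[:,1]>=k)&(q[:,1]<k+.01)]
    if len(z)>5: print(round(k,3),len(z),np.sort(z[:,2])[-4:].mean(),z[:,0].min(),z[:,0].max(),z[:,1].max())
```

```text
sceneL 0.086 97 0.09937621209333454
sceneL 0.106 95 0.09425969788352621
sceneL 0.12 138 0.09441609252892999
sceneL 0.14 151 0.09425289664409393
sceneL 0.16 218 0.09415258447183447
table -0.0007197602408267885
topL 0.086 77 0.09937999004047611
topL 0.106 65 0.09466856601330487
topL 0.12 95 0.09478725304244634
topL 0.14 94 0.09475027028451549
topL 0.16 146 0.0945754946356187
table -0.00034999984770466865
-0.06 26 0.07926920516942017 0.5748965902037836 0.5912620747786907 -0.05018322795470578
-0.05 23 0.08026700287185859 0.5747817870779891 0.590769412518919 -0.040425044393111384
-0.04 27 0.07757585670427507 0.5742525519923056 0.5924769513832896 -0.031168998671746665
-0.03 27 0.07839053118466753 0.5735571352782236 0.5912215300566768 -0.02023448763911703
-0.02 28 0.07969046886564876 0.5721025935012475 0.5912491877348015 -0.010000542727250277
-0.01 26 0.07965333964419455 0.572460556434116 0.5885033133088783 -9.042291397210763e-05
0.0 29 0.078116541575698 0.5734624610754456 0.5925546350095514 0.009561368479886739
0.01 29 0.07930904379538359 0.5730489960858051 0.588819786205947 0.019507946514136676
0.02 27 0.07696509052859722 0.5731152873725162 0.5889384807570254 0.029773218029702633
0.03 20 0.07808942944328008 0.5716551278891483 0.5897132229576929 0.039457725656997386
0.04 32 0.07792447968231536 0.5713566924303538 0.588999152121177 0.049734912904512096
0.05 31 0.07734478127966701 0.5712161924209437 0.5906472647794059 0.05992268477222498
0.06 11 0.07208611159308904 0.5757886643240996 0.5845529647645866 0.06682036621150303
```

Call:
play_rows --series '[[[1,0,0,0.0013,0],[1,-0.0002,0.006,0.0013,0],[1,-0.0004,0.012,0.0013,0],[1,-0.0006,0.017,0.0013,0],[1,-0.0007,0.02,0.0013,0],[1,-0.0007,0.02,0.0013,0]]]'

```text
t: 8.1
tool_pos: [0.5846, -0.0599, 0.0659]
orientation: [-2.181, -2.261, -0.0]
force: [0.7, 0.2, -3.4]
opening: 0.019
```

```bash
python3 st.py
```

```text
t 8.1 p [ 0.5846 -0.0599  0.0659] jawyaw 2.0455433030669266 z [-0.0001  0.0001 -1.    ] F [ 0.7248  0.173  -3.4209] M [-0.1327  0.1084  0.0091] op 0.018965770386233503 q [-0.1893  0.237   1.6836  0.0001  1.2211 -0.2251]
```

Call:
play_rows --series '[[[1,-0.0001,0.004,0,0],[1,-0.0003,0.008,0,0],[1,-0.0004,0.012,0,0],[1,-0.0005,0.015,0,0],[1,-0.0005,0.015,0,0]]]'

```text
t: 8.6
tool_pos: [0.5843, -0.045, 0.0661]
orientation: [2.182, 2.26, 0.001]
force: [1.6, 1.3, -3.3]
opening: 0.0186
```

```bash
python3 st.py
```

```text
t 8.6 p [ 0.5843 -0.045   0.0661] jawyaw 2.0203789037943864 z [ 0.0005  0.0002 -1.    ] F [ 1.5545  1.3174 -3.26  ] M [-0.0542 -0.0936 -0.1289] op 0.01860822638548315 q [-0.1645  0.2323  1.6887  0.0003  1.2202 -0.1999]
```

Call:
play_rows --series '[[[1,-0.0001,0.003,0,0],[1,-0.0002,0.006,0,0],[1,-0.0003,0.01,0,0],[1,-0.0003,0.01,0,0]]]'

```text
t: 9.0
tool_pos: [0.5838, -0.0349, 0.066]
orientation: [-2.182, -2.26, -0.0]
force: [0.9, -0.2, -2.9]
opening: 0.019
```

```bash
python3 st.py;python3 look.py b3
```

```text
t 9.0 p [ 0.5838 -0.0349  0.066 ] jawyaw 2.0237453633405393 z [ 0.0001  0.0003 -1.    ] F [ 0.8706 -0.1556 -2.8731] M [-0.0131 -0.1334 -0.2105] op 0.019019306266637788 q [-0.1475  0.2299  1.6918  0.0003  1.2198 -0.183 ]
```

View pics/b3_s.png

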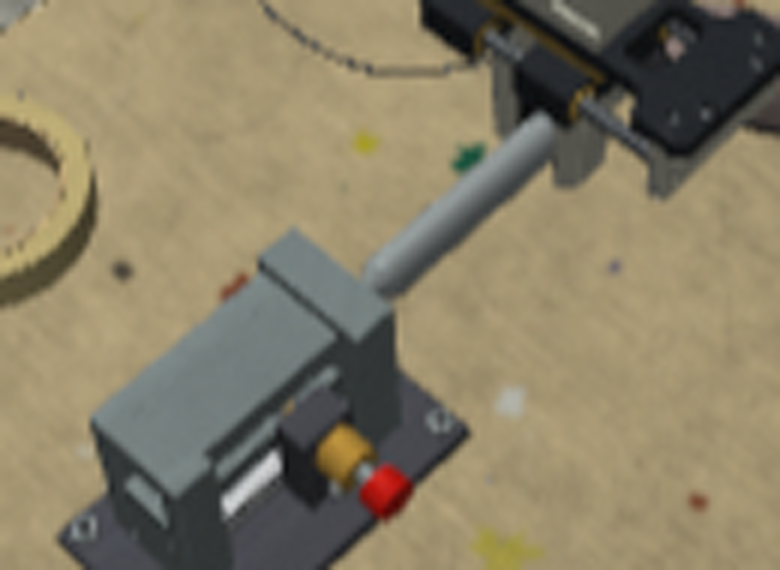

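The rod is inside the bore: in the scene view its bar disappears into the mouth at (385,275). Now I'll feed it in and feel for the plunger.

Call:
play_rows --series '[[[1,0.0003,0.002,0,0],[1,0.0003,0.004,0,0],[1,0.0003,0.004,0,0]]]'

```text
t: 9.4
tool_pos: [0.5841, -0.0312, 0.0659]
orientation: [-2.182, -2.26, 0.0]
force: [-0.1, 0.8, -2.5]
opening: 0.0194
```

Call:
play_rows --series '[[[1,-0.0001,0.002,0,0],[1,-0.0001,0.004,0,0],[1,-0.0001,0.004,0,0]]]'

```text
t: 9.7
tool_pos: [0.584, -0.0272, 0.0659]
orientation: [-2.182, -2.26, -0.0]
force: [-0.5, 0.3, -3.2]
opening: 0.0192
```

Call:
play_rows --series '[[[1,-0.0001,0.002,0,0],[1,-0.0001,0.004,0,0],[1,-0.0001,0.004,0,0]]]'

```text
t: 10.0
tool_pos: [0.5839, -0.0232, 0.0659]
orientation: [-2.182, -2.26, -0.0]
force: [0.7, 1.0, -3.4]
opening: 0.019
```

Call:
play_rows --series '[[[1,-0.0001,0.002,0,0],[1,-0.0001,0.004,0,0],[1,-0.0001,0.004,0,0]]]'

```text
t: 10.3
tool_pos: [0.5838, -0.0192, 0.0659]
orientation: [-2.182, -2.26, -0.0]
force: [1.0, -0.2, -2.6]
opening: 0.0192
```

```bash
python3 st.py
```

```text
t 10.3 p [ 0.5838 -0.0192  0.0659] jawyaw 2.0184809585498042 z [-0.      0.0002 -1.    ] F [ 1.0459 -0.1519 -2.6347] M [-0.0516 -0.0704 -0.1233] op 0.0191903514281771 q [-0.1207  0.2282  1.6939  0.0002  1.2196 -0.156 ]
```

Call:
play_rows --series '[[[1,-0.0001,0.002,0,0],[1,-0.0001,0.004,0,0],[1,-0.0001,0.004,0,0]]]'

```text
t: 10.6
tool_pos: [0.5837, -0.0152, 0.0659]
orientation: [-2.182, -2.26, -0.0]
force: [1.2, 0.9, -4.2]
opening: 0.0193
```

Call:
play_rows --series '[[[1,-0.0001,0.002,0,0],[1,-0.0001,0.003,0,0],[1,-0.0001,0.003,0,0]]]'

```text
t: 10.9
tool_pos: [0.5837, -0.0124, 0.066]
orientation: [2.182, 2.26, 0.0]
force: [1.5, 0.0, -3.2]
opening: 0.0191
```

Call:
play_rows --series '[[[1,-0.0001,0.002,0,0],[1,-0.0001,0.003,0,0],[1,-0.0001,0.003,0,0]]]'

```text
t: 11.2
tool_pos: [0.5838, -0.0097, 0.0661]
orientation: [2.182, 2.259, 0.0]
force: [2.2, -3.8, -3.1]
opening: 0.019
```

Call:
play_rows --series '[[[1,-0.0001,0.002,0,0],[1,-0.0001,0.003,0,0],[1,-0.0001,0.003,0,0]]]'

```text
t: 11.5
tool_pos: [0.5835, -0.0082, 0.0662]
orientation: [2.182, 2.258, -0.003]
force: [1.4, -10.2, -2.2]
opening: 0.0189
```

```bash
python3 st.py
```

```text
t 11.5 p [ 0.5835 -0.0082  0.0662] jawyaw 1.9694434774013145 z [ 0.0002 -0.0025 -1.    ] F [  1.4499 -10.204   -2.2148] M [-1.728  -0.0847 -0.3889] op 0.018876541255302446 q [-0.1003  0.2262  1.6956 -0.0027  1.2192 -0.1337]
```

Call:
play_rows --series '[[[1,0,0.001,0,0],[1,0,0.003,0,0],[1,0,0.003,0,0]]]' --force 60

```text
t: 11.8
tool_pos: [0.5834, -0.0052, 0.0661]
orientation: [2.182, 2.258, -0.003]
force: [1.0, -8.5, -2.3]
opening: 0.0189
```

Call:
play_rows --series '[[[1,-0.0001,0.002,0,0],[1,-0.0001,0.003,0,0],[1,-0.0001,0.003,0,0]]]'

```text
t: 12.1
tool_pos: [0.5833, -0.0023, 0.066]
orientation: [2.182, 2.258, -0.003]
force: [0.9, -9.7, -2.7]
opening: 0.0186
```

Call:
play_rows --series '[[[1,-0.0001,0.002,0,0],[1,-0.0001,0.003,0,0],[1,-0.0001,0.003,0,0]]]'

```text
t: 12.4
tool_pos: [0.5832, 0.0006, 0.0661]
orientation: [2.182, 2.258, -0.003]
force: [0.5, -10.1, -2.0]
opening: 0.0186
```

```bash
python3 st.py
```

```text
t 12.4 p [0.5832 0.0006 0.0661] jawyaw 1.949360899716053 z [-0.     -0.0027 -1.    ] F [  0.4613 -10.1292  -2.0423] M [-1.7811 -0.0696 -0.4317] op 0.018627448463874208 q [-0.0852  0.2257  1.6964 -0.0029  1.2192 -0.1182]
```

```bash
python3 look.py b4
python3 - <<'E'
from h import *
np.set_printoptions(precision=4,suppress=True)
for n in('scene','top'):
    for f in('0','L'):
        c=dict(np.load(n+f+'.npz')); h=cv2.cvtColor(c['color'],cv2.COLOR_RGB2HSV); b=(235,310,230,275) if n=='scene' else(235,270,185,220)
        a=h[b[0]:b[1],b[2]:b[3]]; m=(a[...,1]>180)&((a[...,0]<6)|(a[...,0]>174))&(a[...,2]>80); v,u=np.nonzero(m); print(n,f,len(u),u.mean()+b[2],v.mean()+b[0], plane(c,u.mean()+b[2],v.mean()+b[0],.07))
E
```

```text
scene 0 43 253.51162790697674 286.3255813953488 [0.5133 0.1304 0.07  ]
scene L 47 254.70212765957447 287.468085106383 [0.5094 0.1305 0.07  ]
top 0 16 202.1875 250.9375 [0.5113 0.1312 0.07  ]
top L 0 nan nan [nan nan nan]<stdin>:6: RuntimeWarning: Mean of empty slice.
  ret = ret.dtype.type(ret / rcount)
```

View pics/b4_s.png

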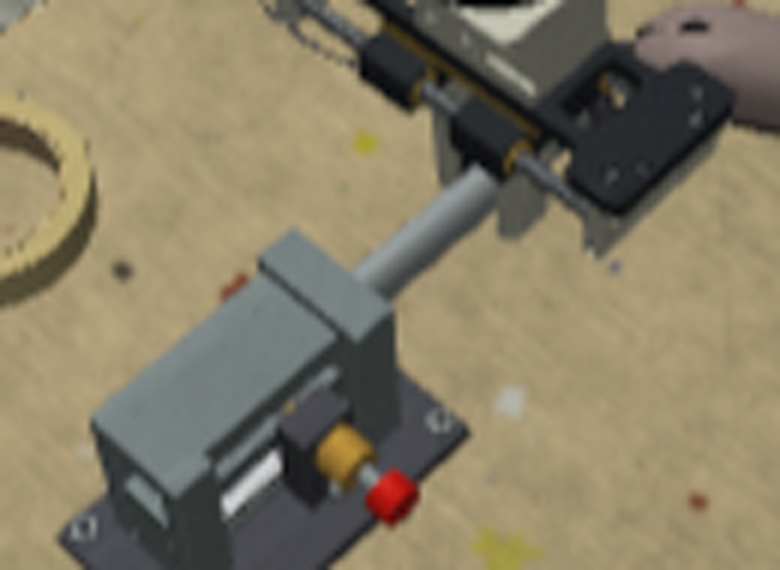

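View pics/b4_t.png

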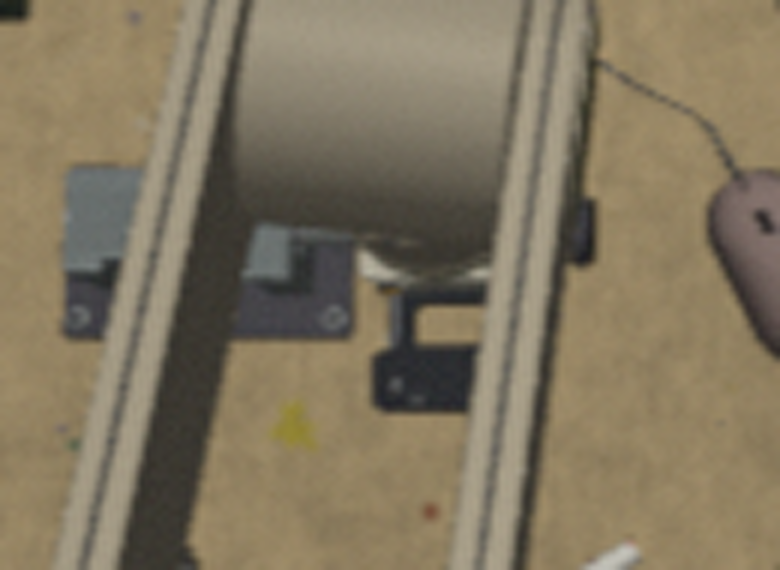

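Run:
```python
from h import *
c=dict(np.load('topL.npz')); print(plane(c,269.1,228.5,.07)); 
c=dict(np.load('top0.npz')); print(plane(c,405,278.5,.06))
```

```text
[ 0.58241698 -0.06265746  0.07      ]
[ 0.44617668 -0.46603599  0.06      ]
```

Call:
play_rows --series '[[[1,-0.0001,0.002,0,0],[1,-0.0001,0.003,0,0],[1,-0.0001,0.003,0,0]]]'

```text
t: 12.8
tool_pos: [0.5831, 0.0049, 0.066]
orientation: [2.183, 2.259, -0.001]
force: [0.2, -3.8, -3.7]
opening: 0.0186
```

Call:
play_rows --series '[[[1,-0.0001,0.002,0,0],[1,-0.0001,0.003,0,0],[1,-0.0001,0.003,0,0]]]'

```text
t: 13.1
tool_pos: [0.5831, 0.0074, 0.066]
orientation: [2.182, 2.259, -0.002]
force: [1.7, -8.1, -3.0]
opening: 0.0184
```

```bash
python3 st.py
```

```text
t 13.1 p [0.5831 0.0074 0.066 ] jawyaw 1.9756122109437149 z [ 0.0001 -0.0016 -1.    ] F [ 1.6838 -8.1181 -3.0149] M [-1.2633 -0.1001 -0.4331] op 0.018371658251579364 q [-0.0742  0.2254  1.6969 -0.0017  1.2191 -0.1081]
```

Call:
play_rows --series '[[[1,-0.0001,0.001,0,0],[1,-0.0001,0.002,0,0],[1,-0.0001,0.002,0,0]]]'

```text
t: 13.4
tool_pos: [0.5831, 0.0097, 0.0661]
orientation: [2.182, 2.259, -0.001]
force: [0.8, -4.8, -2.8]
opening: 0.0184
```

Call:
play_rows --series '[[[1,-0.0001,0.001,0,0],[1,-0.0001,0.002,0,0],[1,-0.0001,0.002,0,0]]]'

```text
t: 13.7
tool_pos: [0.5831, 0.0113, 0.0661]
orientation: [2.182, 2.258, -0.001]
force: [1.1, -7.0, -3.2]
opening: 0.0187
```

Call:
play_rows --series '[[[1,-0.0001,0.001,0,0],[1,-0.0001,0.002,0,0],[1,-0.0001,0.002,0,0]]]'

```text
t: 14.0
tool_pos: [0.5831, 0.0134, 0.0662]
orientation: [2.182, 2.258, -0.001]
force: [2.1, -7.5, -2.6]
opening: 0.0183
```

```bash
cat > knob.py <<'E'
from h import *
c=cam('scene'); h=cv2.cvtColor(c['color'],cv2.COLOR_RGB2HSV); b=(235,310,230,275)
a=h[b[0]:b[1],b[2]:b[3]]; m=(a[...,1]>180)&((a[...,0]<6)|(a[...,0]>174))&(a[...,2]>80); v,u=np.nonzero(m); print('knob',len(u),u.mean()+b[2],v.mean()+b[0], plane(c,u.mean()+b[2],v.mean()+b[0],.07))
E
python3 st.py; python3 knob.py
```

```text
t 14.0 p [0.5831 0.0134 0.0662] jawyaw 1.9708708102027206 z [ 0.0008 -0.0016 -1.    ] F [ 2.1197 -7.5175 -2.5647] M [-1.3334 -0.2798 -0.4485] op 0.018346928476769504 q [-0.064   0.2249  1.6972 -0.0017  1.2187 -0.0978]
knob 48 254.85416666666666 287.6458333333333 [0.50878875 0.13053031 0.07      ]
```

Call:
play_rows --series '[[[1,-0.0001,0.001,0,0],[1,-0.0001,0.002,0,0],[1,-0.0001,0.002,0,0]]]'

```text
t: 14.35
tool_pos: [0.583, 0.0161, 0.0662]
orientation: [2.182, 2.259, 0.0]
force: [2.5, -2.6, -4.0]
opening: 0.0187
```

Call:
play_rows --series '[[[1,-0.0001,0.001,0,0],[1,-0.0001,0.002,0,0],[1,-0.0001,0.002,0,0]]]'

```text
t: 14.65
tool_pos: [0.583, 0.0183, 0.0662]
orientation: [2.182, 2.259, 0.001]
force: [3.1, -4.2, -3.4]
opening: 0.0187
```

Call:
play_rows --series '[[[1,-0.0001,0.001,0,0],[1,-0.0001,0.002,0,0],[1,-0.0001,0.002,0,0]]]'

```text
t: 14.95
tool_pos: [0.5828, 0.0214, 0.0662]
orientation: [-2.182, -2.26, -0.003]
force: [4.3, 2.8, -3.2]
opening: 0.0183
```

```bash
python3 st.py; python3 knob.py
```

```text
t 14.95 p [0.5828 0.0214 0.0662] jawyaw 2.009956431618115 z [ 0.0009  0.0014 -1.    ] F [ 4.3255  2.8167 -3.2262] M [ 0.2898 -0.681  -0.4816] op 0.01832840014406313 q [-0.0521  0.2247  1.6975  0.0015  1.2186 -0.0877]
knob 49 254.6122448979592 287.16326530612247 [0.51004983 0.13007392 0.07      ]
```

The force has turned into a pull and the knob is going back in, so the nose is on the groove's flank. I'll go on in small steps.

Call:
play_rows --series '[[[1,-0.0001,0.001,0,0],[1,-0.0001,0.002,0,0],[1,-0.0001,0.002,0,0]]]'

```text
t: 15.3
tool_pos: [0.5825, 0.0231, 0.066]
orientation: [-2.182, -2.26, -0.001]
force: [4.2, 3.3, -2.2]
opening: 0.0183
```

Call:
play_rows --series '[[[1,-0.0001,0.001,0,0],[1,-0.0001,0.002,0,0],[1,-0.0001,0.002,0,0]]]'

```text
t: 15.6
tool_pos: [0.5824, 0.0247, 0.066]
orientation: [2.182, 2.26, 0.0]
force: [5.0, 0.5, -2.3]
opening: 0.0186
```

```bash
python3 st.py; python3 knob.py
```

```text
t 15.6 p [0.5824 0.0247 0.066 ] jawyaw 2.013230243563443 z [ 0.0004  0.     -1.    ] F [ 4.971   0.4886 -2.2853] M [-0.0085 -0.7973 -0.45  ] op 0.018600675776491226 q [-0.0457  0.2246  1.6979  0.0001  1.2188 -0.0808]
knob 46 254.15217391304347 286.6304347826087 [0.51175762 0.12987357 0.07      ]
```

Call:
play_rows --series '[[[1,0.0004,0.001,0,0],[1,0.0004,0.001,0,0],[1,0.0004,0.001,0,0]]]'

```text
t: 15.95
tool_pos: [0.5826, 0.0248, 0.0659]
orientation: [2.182, 2.259, -0.001]
force: [4.4, -3.7, -3.0]
opening: 0.0188
```

```bash
python3 st.py; python3 knob.py
```

```text
t 15.95 p [0.5826 0.0248 0.0659] jawyaw 1.995576971670241 z [-0.0002 -0.001  -1.    ] F [ 4.4246 -3.6807 -2.9656] M [-0.6624 -0.6176 -0.3918] op 0.018808849711785647 q [-0.0447  0.2258  1.6967 -0.001   1.2193 -0.0791]
knob 46 254.04347826086956 286.7608695652174 [0.5116979  0.13027184 0.07      ]
```

The force is now resisting again and the knob has stopped sunk in (x 0.5117 against 0.5088 on the full bar), so the nose is seated between the flanks. Releasing now.

Call:
play_rows --series '[[[0.4,0,0,0,0],[0.2,0,0,0,0],[-0.3,0,0,0,0],[-0.3,0,0,0,0],[-0.3,0,0,0,0],[-0.3,0,0,0,0]]]'

```text
t: 16.6
tool_pos: [0.5825, 0.0256, 0.0659]
orientation: [-2.182, -2.26, 0.0]
force: [0.0, -0.7, 0.0]
opening: 0.0593
```

```bash
python3 st.py; python3 knob.py
```

```text
t 16.6 p [0.5825 0.0256 0.0659] jawyaw 2.012995085235299 z [-0.0002  0.     -1.    ] F [ 0.0207 -0.6643  0.0255] M [-0.0709  0.0302 -0.0015] op 0.059304219810030055 q [-0.0441  0.2257  1.6968  0.      1.2193 -0.0792]
knob 47 254.12765957446808 286.72340425531917 [0.51162922 0.1300739  0.07      ]
```

Call:
play_rows --series '[[[-0.3,0,0,0.03,0],[-0.3,0,0,0.07,0],[-0.3,0,0,0.11,0],[-0.3,0,0,0.15,0],[-0.3,0,0,0.18,0],[-0.3,0,0,0.18,0]]]'

```text
t: 17.25
tool_pos: [0.5853, 0.0254, 0.2523]
orientation: [2.177, 2.255, 0.01]
force: [-0.3, -0.1, 0.6]
opening: 0.0607
```

Call:
play_rows --series '[[[-0.3,-0.02,-0.04,0,0],[-0.3,-0.06,-0.08,0,0],[-0.3,-0.08,-0.12,0,0],[-0.3,-0.09,-0.16,0,0],[-0.3,-0.1,-0.2,0,0],[-0.3,-0.1,-0.25,0,0],[-0.3,-0.1,-0.25,0,0],[-0.3,-0.1,-0.25,0,0]]]'

```text
t: 18.05
tool_pos: [0.4819, -0.2252, 0.2447]
orientation: [-2.184, -2.256, 0.0]
force: [0.4, 0.8, 0.1]
opening: 0.0606
```

```bash
python3 st.py; python3 knob.py; python3 look.py b5
```

```text
t 18.05 p [ 0.4819 -0.2252  0.2447] jawyaw 1.8531071720512993 z [-0.0016  0.0013 -1.    ] F [0.3931 0.816  0.1476] M [-0.0187  0.0839 -0.0498] op 0.060554022702207756 q [-0.5338 -0.0573  1.6586  0.0003  1.5424 -0.5662]
knob 47 254.08510638297872 286.6808510638298 [0.51177514 0.13006707 0.07      ]
```

View pics/b5_s.png

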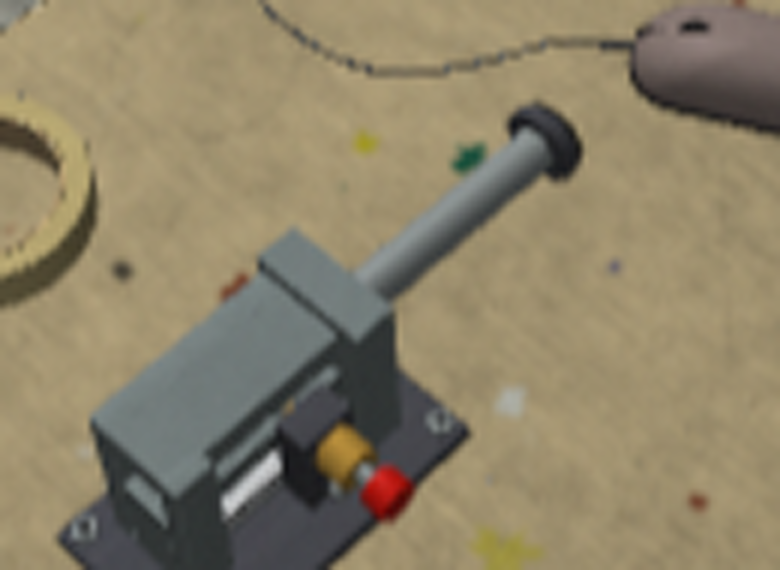

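View pics/b5_t.png

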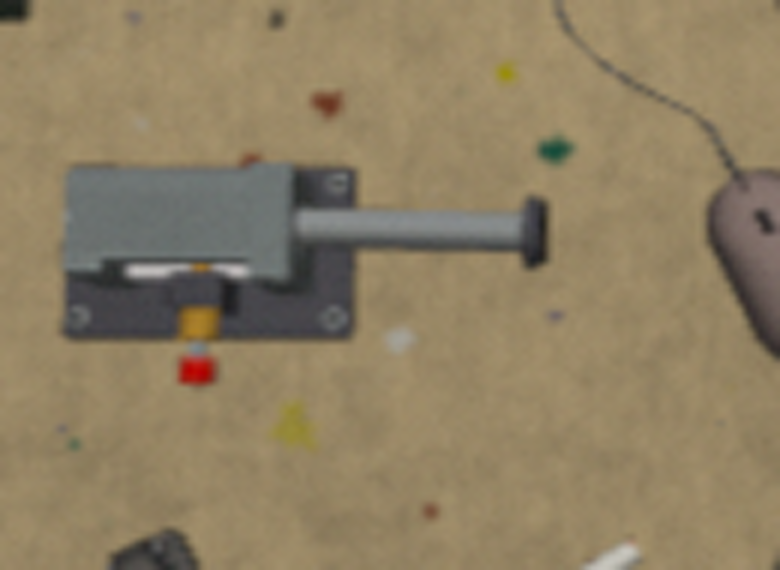

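Call:
play_rows --series '[[[-0.3,0,0,0,0],[-0.3,0,0,0,0],[-0.3,0,0,0,0]]]'

```text
t: 18.5
tool_pos: [0.4829, -0.2238, 0.246]
orientation: [2.181, 2.261, 0.0]
force: [0.7, -0.4, -0.1]
opening: 0.0606
```

```bash
python3 knob.py
python3 - <<'E'
from h import *
c=cam('top'); o=dict(np.load('top0.npz'))
for nm,b in(('bottle',(145,175,265,290)),('tape',(150,192,190,228))):
    for k in(o,c):
        q=pts(k)[b[0]:b[1],b[2]:b[3]].reshape(-1,3); q=q[(q[:,2]>.012)&(q[:,2]<.3)]; print(nm,q.mean(0))
f=plane(c,295/6+169.6,224/6+189.6,.08)
print('head front/rear y',plane(c,520/6+169.6,228.5,.07),plane(c,547/6+169.6,228.5,.088))
robot.close_job()
E
```

```text
knob 48 254.0625 286.7708333333333 [0.51164906 0.13025915 0.07      ]
bottle [ 0.78962599 -0.08129895  0.0646135 ]
bottle [ 0.78963658 -0.08169714  0.06459687]
tape [0.76752012 0.13602818 0.02302965]
tape [0.76723982 0.13591893 0.02340613]
head front/rear y [ 0.58142997 -0.02466389  0.07      ] [ 0.57964661 -0.03872208  0.088     ]
the job is handed in; nothing more can be done
```

I took the rod from its rest, slid it pointed end first into the holder until the plunger clicked into the groove, then let go. I backed the arm away and handed the job in at about 18.6 s of the 64 s; no verdict was reported.

- **Click:** the push rose to about 10 N on the taper. It then dragged at 3–10 N on the full bar, partly above the stated 8 N and uneven, probably from slight misalignment. At the groove it turned to a pull of about 3 N, and resisted again once the nose had settled between the flanks.
- **Plunger:** by camera, the red knob moved out about 4.5 mm on the full bar (4 mm expected). It now stands about 1.5 mm out from its free place and did not move after I let go. That is inside the 2.7 mm limit, though pixel noise is about 0.5 mm.
- **Rod position:** the tip is hidden in the holder. From the visible head I put it about 88 mm behind the mouth, taking the head as part of the 210 mm length; 86 mm was expected from the plunger's place. If the head is extra, it would be about 100 mm, still within the 70–105 mm limits.
- **Rod angle:** the rod looks about 2° off the bore in the top view, against a limit of about 5.7°.
- **Bystanders:** the bottle and tape are unmoved, to within 0.5 mm.
- **Measurements that disagreed:** before insertion, the rod's outline in the two views suggested it was nose-down by up to 5°. Depth readings showed it level, so I trusted those and it went in cleanly.

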